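# Clamp the glued shell stand in its jig

## Robot

A 7-joint arm with a two-finger parallel gripper is mounted at the origin on the work surface. World frame = base frame: x ahead of the robot, y to its left, z up, the work surface at z = 0. Lengths are in m, angles in rad, forces in N, time in s.
With the tool pointing down it reaches from about 0.425 to 0.925 m from the base axis. Payload 6.8 kg.
Tool frame: the origin (TCP) lies midway between the tips of the shut fingers; the grasp point (between the pads) lies 19 mm behind it; z points along the fingers, x is the direction in which the jaws open and shut, and the axes are right-handed (so a half turn about z gives the same grasp; the last joint's range is limited). The gripper opens to 85 mm and grips with 20 to 120 N. Pads are 22 mm wide; open, the fingers measure 114 mm over their backs; the gripper's body (76 mm by 85 mm) begins 54 mm behind the grasp point. The pads swing forward as they close: fully open they stand 13 mm farther back than shut.
Start: joints at [-1.433, 0.477, 0.022, 1.555, -0.011, 1.109, -0.083], TCP at [0.164, 0.655, 0.231] pointing down, gripper open.
Joint ranges: [-2.96, 2.96], [-0.34, 2.1], [-1.41, 1.46], [0.24, 2.44], [-1.37, 4.51], [0.17, 1.92], [-2.96, 2.96]. Speed limits (rad/s): [2.39, 2.39, 3.14, 3.14, 3.14, 3.14, 3.14].

## Interface

Orientations are given as a rotation vector (axis times angle).
In Python, from bench import r gives the robot as it stands. The module is installed in compiled form; this text tells all that it offers.
- The arm moves only by the shell command python3 -m pendant 'ROWS' [OPENING] [FORCE]. ROWS is text: rows parted by semicolons, each of 4 numbers parted by spaces: the shift along the tool's x, y, z in cm, then the turn about the tool's z in degrees. A call has 1 to 8 rows; each row shifts and turns the pose as measured when the row begins, along the tool's axes as they then stand; what a row does not reach is not made up. A row lasts 1/12 s, in which the tool goes at most 41.7 mm and 7.16 degrees, less where a joint would pass 70% of its speed; a pose out of reach is approached as far as the arm can. A call with a gripper value outside its range is refused whole. OPENING is the closure in counts, from 0 (fully open) to 255 (shut), set as the call begins (- or left out, the last holds). The fingers move at their own pace and stop on an object; FORCE is the grip in N (left out, the last holds). Time passes only in rows, so rows that do not move let the fingers close. It gives the time, the measured TCP pose, the force and the opening at its end, in the units of the state.
- r.get_obs(): the state, without advancing time (a new reading comes with each control period).
- r.grab_frame(name): name is "side" or "top"; returns a dict with "color" (420x560x3 uint8, red, green, blue), "fx", "fy", "cx", "cy" (pixels), "dist_coeffs" ([k1, k2, p1, p2, k3] as OpenCV has them; the pictures are not rectified), "R" (3x3) and "t" (3): a world point X has camera coordinates R X + t. Camera axes: x right, y down, z forward; pixel columns grow to the right and rows downward; lengths in m; the calibration is good to about 2 mm. A picture is of the moment at which its call begins. There is no depth.
- r.hand_in(): hands the job in, once; it reports no verdict.
The state is a dict: "clock": time; "joints": joint angles; "qvel": joint speeds; "tau": joint torques, N m; "tcp_pos": TCP position; "orientation": TCP orientation; "contact_force": force on the tool from outside, world axes, zero at the start; "moment": the same for the moment, N m; "grip_width": finger opening in m.
Only numpy, scipy, OpenCV 4.12 (cv2) and the standard library are available. Lean on these libraries where they do the work, as an engineer would, in place of code of your own. Each camera call takes 0.05 s, during which the arm holds its last target.

## Task

The freshly glued wooden shell stand has crept out of its gluing jig: push it back along its rails until it sits against the back stop. Then slide the clamp's free jaw down its bar until the rubber foot lands on the stand's block and the jaw tips and bites, and screw the wing handle clockwise (a few part turns) until the stand is firmly clamped, without crushing it. Let go, and leave the shells, jar, cup, brush and offcut where they lie.

Things in the scene. Friction and masses are not known exactly. Their poses are not given: they have to be found in the camera images.
- jig: Fixed wooden jig board, 15 mm thick, with an upright bar clamp. Origin on the table under the vertical screw axis; x points from the open front to the back stop, z up. Board x -195 to 125, y +-85 mm. Two rails (inner faces y +-38 mm, tops 27 mm above the table) lead to the back stop, face at x = 30 mm. Bar 15 x 22 mm at x = 100 mm, top 224 mm above the table; the jaw's arm runs from bar to screw.
- stand: Loose wooden shell stand, about 250 g. Origin under its block, x toward the back stop. Base board 140 x 70 x 16 mm (x -110 to 30 mm), block 44 x 50 mm at the origin, top 50 mm above the underside; front lip 36 mm high in all, front face at x = -110 mm. It lies on the jig board (15 mm above the table) between the rails, 25 to 50 mm short of the stop; home, its origin is over the jig's.
- stand_lip (a point): Middle of the front face of the stand's lip, 25 mm above the stand's underside (40 mm above the table; the lip's top is 51 mm above the table): push here, along jig x.
- jaw (a joint): How far (m) the free jaw has slid down the bar; 0 = highest. Starts at 0 to 0.03; the foot meets the stand's block at about 0.065. It stays where it is left; about 3 N slides it down. Pushed down on the tab or the handle's top it slides while level; when the work lifts its screw end it tips and bites on the bar and cannot slide back up.
- jawarm (a joint): Tip of the jaw's arm (rad): 0 = square to the bar, positive = screw end up. About 0.05 when it bites, 0.07 to 0.12 when well tightened.
- tab (a point): Centre of the top of the jaw's thumb tab, a flat steel plate 30 x 30 x 6 mm beside the bar (jig x 100 mm, y -85 mm): press the jaw down here with closed fingertips. Once the foot rests on the work, pressing here tips the arm and makes it bite (10 to 15 N is enough). The bar's top stands 20 to 100 mm above it.
- handle_grip (a point): Centre of the wing handle on top of the screw: a plate 60 mm long, 14 mm wide (pinch here), 26 mm high, with 25 mm of free height below it round a 24 mm thick hub. The screw axis is vertical through this point, 100 mm from the bar, 64 mm above the arm's centre line. The bar's top is at most 40 mm above it.
- handle (a joint): Screw angle (rad): 0 at start with the wing along jig x; grows turning clockwise from above (tightening), to 8.4. The foot advances 2.5 mm per rad; the handle sinks by less. Once the jaw bites, each rad adds about 10 N of clamping; 30 to 50 N is firm. Turning takes 0.24 N m of thread friction plus 0.0025 N m per newton of clamping. It does not run back by itself.
- foot: Round rubber foot, 28 mm across, under the screw; origin at the centre of its underside. Its springy seat gives 1 mm per 12 N, up to 9 mm. Unloaded it hangs 126 mm below the handle's centre at any screw angle; squeezed, less by the squeeze. A firm clamping is 2.5 to 5 mm of squeeze.
- jar: Brown glass jar, 52 mm across, 85 mm high, beside the jig; leave alone. Origin under its centre.
- cup: Orange plastic sorting cup, 64 mm across, 70 mm high, beside the jig; leave alone. Origin under its centre.
- cowrie: Glossy cowrie, 64 mm long, 42 mm wide and high; leave alone. Origin under its centre.
- tusk: Tusk shell, 95 mm long, 12 mm thick; leave alone. Origin under its centre.
- brush: Flat wooden brush, about 210 mm long, on the table to the robot's left; leave alone.
- offcut: Plywood offcut 90 x 50 x 18 mm on the right; leave alone.

How it is judged:
On the way, in this order (a step that is already met when the one before it is completed fails the run):
1. the stand is pushed home, within 6 mm of the back stop, before the foot is on it (x of stand in the frame of jig above -0.006 m and contact force between foot and stand below 0.5 N), for 0.1 s.
2. the jaw is slid down until the foot rests on the stand, before the screw is turned more than half a radian (contact force between foot and stand above 0.7 N and value of joint handle below 0.5 rad), for 0.1 s.
At the end, for the whole second after the job is handed in: The stand sits flat within 6 mm of the back stop, the jaw is tipped (over 0.02 rad), biting and still, the screw has been turned (over 0.4 rad), and the foot presses the stand with more than 20 N by itself (contact force between foot and stand above 20 N and value of joint jawarm above 0.02 rad and value of joint handle above 0.4 rad and x of stand in the frame of jig above -0.006 m and angle between stand's own z axis and vertical below 0.05 rad and linear speed of stand below 0.01 m/s and velocity of joint jaw between -0.003 and 0.003 m/s); the robot touches nothing.
It fails at once if the stand is crushed (foot force over 90 N) (contact force between foot and stand above 90 N).
It fails at once if a bystander beside the jig is moved more than 30 mm (distance of any of jar, cup, cowrie, tusk from where it was at the start of the episode above 0.03 m).
It fails at once if the brush or the offcut is moved more than 30 mm (distance of any of brush, offcut from where it was at the start of the episode above 0.03 m).
It also fails if it takes over 72 s, if anything falls off the work surface, if the arm or the gripper's body presses on something with over 40 N, if the wrist force passes 120 N, or if a joint passes its speed limit or range.

## Working session

There is one attempt and no reset: what is moved stays moved. The work goes in short steps, Python scripts to look and compute and a shell command to move; the robot and the scene stay as the last step left them, time stands still between calls to the robot, and variables do not carry over. Pictures are saved under pics/ and viewed, and the job is handed in when it is done.

```bash
mkdir -p pics; ls
python3 - <<'E'
from bench import r
import cv2
o=r.get_obs()
for k,v in o.items(): print(k,v)
for n in("side","top"):
    f=r.grab_frame(n); cv2.imwrite(f"pics/{n}0.png",f["color"][:,:,::-1])
    print(n,f["fx"],f["fy"],f["cx"],f["cy"],f["dist_coeffs"],f["R"],f["t"])
E
```

```text
pics
clock 0.0
joints [-1.43307774  0.47778836  0.02235761  1.5564515  -0.01152858  1.10928449
 -0.08310749]
qvel [-0.00077675  0.00019747  0.0009199  -0.0019921   0.00067734 -0.00063653
 -0.00154542]
tau [-1.83826487e-03 -5.96409345e+01  1.60682950e+00 -2.81213951e+01
  1.24551091e-02  8.75659345e-03 -3.69498377e-05]
tcp_pos [0.16413535 0.65413447 0.2303339 ]
orientation [ 2.47610041e+00  1.93157862e+00 -2.11584677e-03]
contact_force [ 0.3398642  -0.2331683  -0.63437953]
moment [-0.01266948  0.02781487 -0.00556589]
grip_width 0.08549229466260114
side 511.9950307238817 511.9950307238817 274.118930514776 209.63720164237458 [0.05216187 0.         0.         0.         0.        ] [[ 0.9669773  -0.25479788  0.00573928]
 [-0.14794442 -0.57951223 -0.8014225 ]
 [ 0.20752674  0.77410827 -0.5980711 ]] [-0.59884054  0.20263335  1.30033565]
top 529.7462813529174 529.7462813529174 279.70510679437183 213.816931270229 [-0.10026594  0.          0.          0.          0.        ] [[ 0.00809191 -0.99987387  0.01366652]
 [-0.99469601 -0.00944996 -0.10242337]
 [ 0.10253959 -0.01276523 -0.99464701]] [-0.02760275  0.60011073  1.83379855]
```

View pics/side0.png

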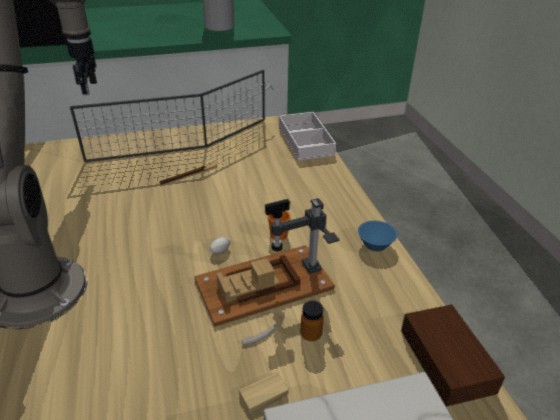

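View pics/top0.png

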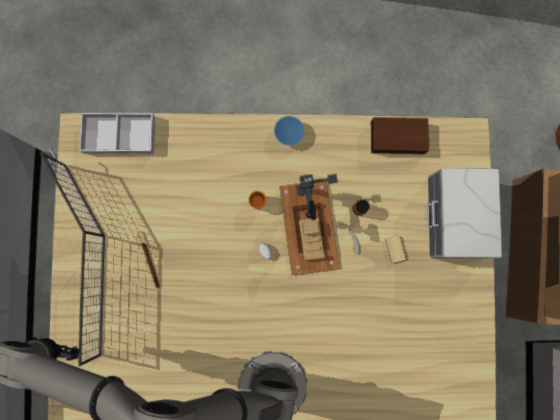

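Run:
```python
import cv2
a=cv2.imread("pics/side0.png")[190:360,180:350]; cv2.imwrite("pics/side0z.png",cv2.resize(a,(595,595),interpolation=cv2.INTER_CUBIC))
a=cv2.imread("pics/top0.png")[165:285,240:380]; cv2.imwrite("pics/top0z.png",cv2.resize(a,(700,600),interpolation=cv2.INTER_CUBIC))
```

```text
(no output)
```

View pics/side0z.png

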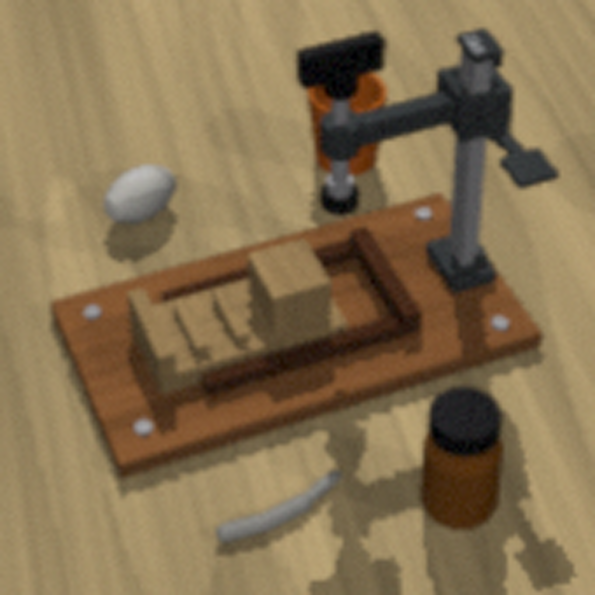

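View pics/top0z.png

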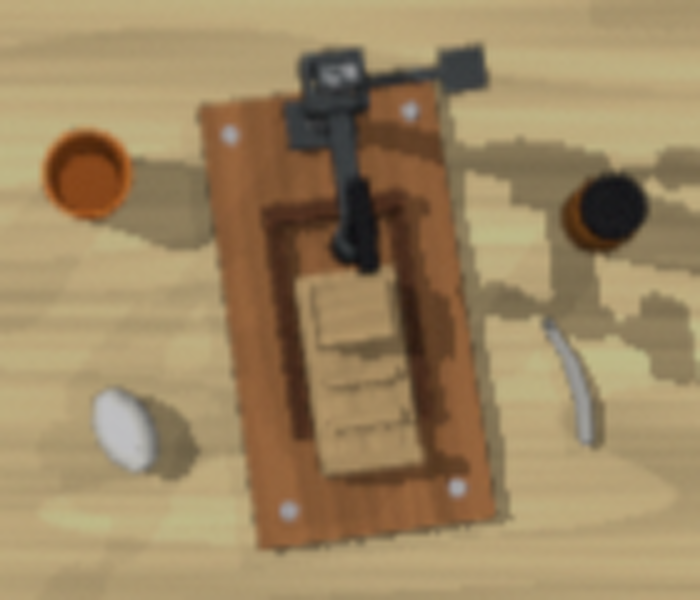

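```bash
cat > h.py <<'E'
import numpy as np, cv2
from bench import r
def ray(f,uv):
    K=np.array([[f["fx"],0,f["cx"]],[0,f["fy"],f["cy"]],[0,0,1]])
    n=cv2.undistortPoints(np.array(uv,float).reshape(-1,1,2),K,np.array(f["dist_coeffs"]))[:,0]
    R=np.array(f["R"]);t=np.array(f["t"])
    d=np.c_[n,np.ones(len(n))]@R
    return -R.T@t,d
def plane(f,uv,z):
    c,d=ray(f,uv); return c+d*((z-c[2])/d[:,2])[:,None]
def proj(f,X):
    K=np.array([[f["fx"],0,f["cx"]],[0,f["fy"],f["cy"]],[0,0,1]])
    return cv2.projectPoints(np.array(X,float).reshape(-1,1,3),cv2.Rodrigues(np.array(f["R"]))[0],np.array(f["t"]),K,np.array(f["dist_coeffs"]))[0][:,0]
def tri(fs,uvs):
    A=np.zeros((3,3));b=np.zeros(3);L=[]
    for f,uv in zip(fs,uvs):
        c,d=ray(f,[uv]);d=d[0]/np.linalg.norm(d[0]);P=np.eye(3)-np.outer(d,d);A+=P;b+=P@c;L.append((c,P))
    X=np.linalg.solve(A,b); return X,[np.linalg.norm(P@(X-c)) for c,P in L]
E
python3 - <<'E'
from h import *
f=r.grab_frame("top");g=r.grab_frame("side")
for n,F,(x0,x1,y0,y1) in(("top",f,(270,350,170,285)),("side",g,(185,345,240,325))):
    h=cv2.cvtColor(F["color"],cv2.COLOR_RGB2HSV)
    m=((h[...,0]<13)&(h[...,1]>110)&(h[...,2]>35)).astype(np.uint8)
    mm=np.zeros_like(m);mm[y0:y1,x0:x1]=m[y0:y1,x0:x1]
    mm=cv2.morphologyEx(mm,cv2.MORPH_OPEN,np.ones((3,3)))
    nl,l,s,c=cv2.connectedComponentsWithStats(mm)
    k=1+np.argmax(s[1:,4]);ys,xs=np.nonzero(l==k)
    P=plane(F,np.c_[xs,ys],0.015)[:,:2]
    rc=cv2.minAreaRect((P*1000).astype(np.float32));print(n,len(xs),rc);print(cv2.boxPoints(rc))
    cv2.imwrite(f"pics/m{n}.png",(l==k).astype(np.uint8)*255)
# screw heads
q=lambda u,v,o,s:(o[0]+u/s,o[1]+v/s)
T=[(230,134),(409,111),(289,511),(457,487)]
S=[(424,213),(500,323),(92,312),(143,427)]
print("top",plane(f,[q(u,v,(240,165),5)for u,v in T],.017))
print("side",plane(g,[q(u,v,(180,190),3.5)for u,v in S],.017))
# block top corners
print("block",plane(f,[q(u,v,(240,165),5)for u,v in[(315,287),(392,275),(397,337),(322,348)]],.065))
print("blockS",plane(g,[q(u,v,(180,190),3.5)for u,v in[(250,256),(304,240),(328,285),(274,303)]],.065))
print("lip top front corners",plane(f,[q(u,v,(240,165),5)for u,v in[(322,475),(423,463)]],.051))
print("handle", tri([f,g],[q(366,225,(240,165),5),q(341,60,(180,190),3.5)]))
print("tab", tri([f,g],[q(462,68,(240,165),5),q(529,165,(180,190),3.5)]))
print("bartop", tri([f,g],[q(336,72,(240,165),5),q(481,45,(180,190),3.5)]))
print("lip S",plane(g,[q(u,v,(180,190),3.5)for u,v in[(130,293),(166,361)]],.051))
E
```

```text
top 201 ((552.5393676757812, -92.97962188720703), (163.63592529296875, 46.29032897949219), 0.1642494648694992)
[[ 470.6554    -70.0691  ]
 [ 470.7881   -116.359245]
 [ 634.42334  -115.890144]
 [ 634.29065   -69.6     ]]
side 70 ((639.6517944335938, -130.77371215820312), (14.45194149017334, 53.196044921875), 8.074481010437012)
[[ 628.7615  -105.45434]
 [ 636.2334  -158.12302]
 [ 650.5421  -156.09308]
 [ 643.0702  -103.42441]]
top [[ 0.68085139 -0.04429695  0.017     ]
 [ 0.69878639 -0.17211378  0.017     ]
 [ 0.41370125 -0.08765413  0.017     ]
 [ 0.43137129 -0.20610756  0.017     ]]
side [[ 0.68424206 -0.04279583  0.017     ]
 [ 0.70204404 -0.17162871  0.017     ]
 [ 0.41725663 -0.08660703  0.017     ]
 [ 0.43410229 -0.20499765  0.017     ]]
block [[ 0.56779887 -0.10256419  0.065     ]
 [ 0.57661005 -0.15583162  0.065     ]
 [ 0.53369425 -0.15932855  0.065     ]
 [ 0.52565514 -0.10755411  0.065     ]]
blockS [[ 0.53144242 -0.10803354  0.065     ]
 [ 0.57315317 -0.1011885   0.065     ]
 [ 0.57809328 -0.15096567  0.065     ]
 [ 0.53707127 -0.15901993  0.065     ]]
lip top front corners [[ 0.43859501 -0.10873589  0.051     ]
 [ 0.44738604 -0.1787198   0.051     ]]
handle (array([ 0.5923416 , -0.12445566,  0.24057219]), [np.float64(0.0006213800827109441), np.float64(0.0006213800827107181)])
tab (array([ 0.7032276 , -0.19184928,  0.18188157]), [np.float64(0.0012351288648239016), np.float64(0.001235128864823899)])
bartop (array([ 0.69434625, -0.10718423,  0.22194231]), [np.float64(0.0027589432185398336), np.float64(0.0027589432185398935)])
lip S [[ 0.44338537 -0.1094637   0.051     ]
 [ 0.45600139 -0.18119675  0.051     ]]
```

```bash
python3 -c "
import cv2,numpy as np
a=cv2.imread('pics/mtop.png')[165:285,240:380];b=cv2.imread('pics/mside.png')[220:340,180:350]
cv2.imwrite('pics/m.png',np.hstack([cv2.resize(a,None,fx=2.5,fy=2.5),cv2.resize(b,None,fx=2.5,fy=2.5)]))"
```

```text
(no output)
```

View pics/m.png

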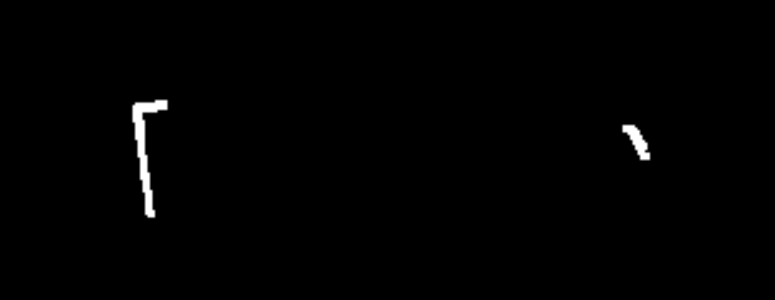

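Run:
```python
import cv2
a=cv2.imread("pics/side0.png")[0:200,40:300]; cv2.imwrite("pics/sf.png",cv2.resize(a,(780,600),interpolation=cv2.INTER_CUBIC))
a=cv2.imread("pics/top0.png")[140:420,0:280]; cv2.imwrite("pics/tf.png",cv2.resize(a,(600,600),interpolation=cv2.INTER_CUBIC))
from h import *
o=r.get_obs();R=cv2.Rodrigues(o["orientation"])[0];print(R.round(4))
```

```text
[[ 2.433e-01  9.699e-01 -2.000e-04]
 [ 9.699e-01 -2.433e-01 -1.100e-03]
 [-1.100e-03  1.000e-04 -1.000e+00]]
```

View pics/sf.png

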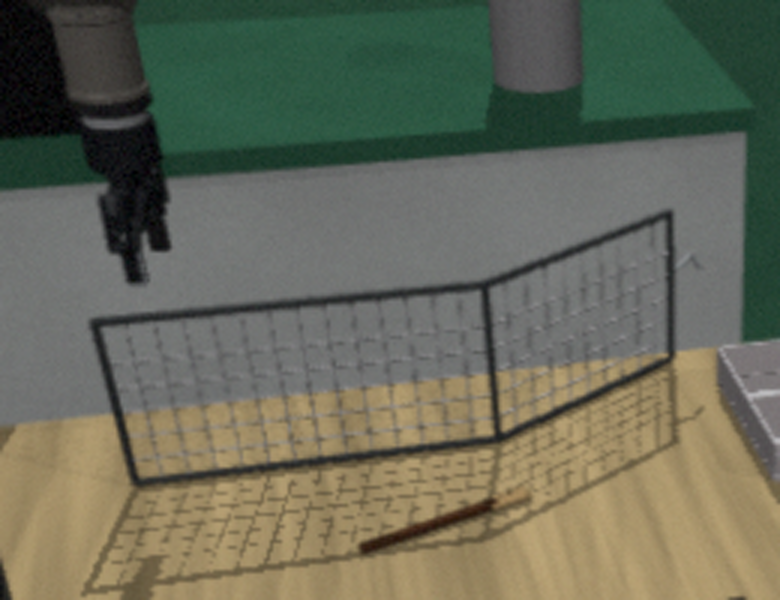

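View pics/tf.png

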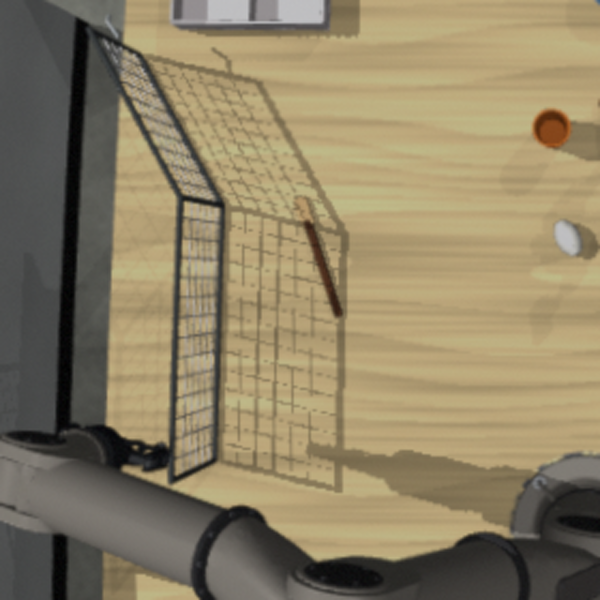

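Run:
```python
from h import *
f=r.grab_frame("top");g=r.grab_frame("side")
s=lambda u,v:(40+u/3,v/3); t=lambda u,v:(u/2.143,140+v/2.143)
for n,a,b in[("near top",(95,322),(173,480)),("near bot",(137,482),(217,460)),("mid top",(485,284),(180,198)),("mid bot",(498,438),(222,205)),("far top",(668,214),(90,28)),]:
    print(n,tri([f,g],[t(*b),s(*a)]))
print(plane(f,[t(305,200),t(340,315)],0.01))
```

```text
near top (array([0.10213079, 0.6025047 , 0.20884026]), [np.float64(0.0012511085246865302), np.float64(0.001251108524686477)])
near bot (array([0.10183045, 0.60049949, 0.01057419]), [np.float64(0.0028061224978563454), np.float64(0.002806122497856335)])
mid top (array([0.51918534, 0.60594733, 0.20787084]), [np.float64(0.0028518519811267166), np.float64(0.0028518519811266984)])
mid bot (array([0.51994501, 0.60582759, 0.00842456]), [np.float64(0.0017200155916909275), np.float64(0.0017200155916908425)])
far top (array([0.77467734, 0.76119169, 0.20649533]), [np.float64(0.000430901632755584), np.float64(0.0004309016327556995)])
[[0.5280551  0.46576349 0.01      ]
 [0.33919441 0.40195588 0.01      ]]
```

```bash
python3 -m pendant '0 0 -4 0;0 0 -4 0;-2.1 3.4 0 0;-2.1 3.4 0 0;-2.1 3.4 0 0;-2.1 3.4 0 0;-2.1 3.4 0 0;-2.1 3.4 0 0' 255; python3 -m pendant '-2.1 3.4 0 0;-2.1 3.4 0 0;-2.1 3.4 0 0;-2.1 3.4 0 0;-2.1 3.4 0 0;-2.1 3.4 0 0;-2.1 3.4 0 0;-2.1 3.4 0 0'
```

```text
clock: 0.97
tcp_pos: [0.3267, 0.4852, 0.3126]
orientation: [-2.453, -1.957, 0.005]
contact_force: [0.4, -0.4, 1.2]
grip_width: -0.0
clock: 1.63
tcp_pos: [0.5621, 0.2489, 0.3132]
orientation: [-2.45, -1.957, -0.001]
contact_force: [0.8, 0.4, -0.2]
grip_width: -0.0001
```

```bash
python3 -m pendant '0 0 0 -5.8;0 0 0 -5.8;0 0 0 -5.8;0 0 0 -5.8'
cat > to.py <<'E'
import sys
from h import *
o=r.get_obs();R=cv2.Rodrigues(o["orientation"])[0];p=np.array(o["tcp_pos"])
a=list(map(float,sys.argv[1:4]))
O=np.array([.5925,-.1235,0]);u=np.array([.9898,.1426,0]);v=np.array([-.1426,.9898,0])
T=O+u*a[0]+v*a[1];T[2]=a[2]
print("shift cm",(R.T@(T-p)*100).round(2),"turn",round(np.degrees(np.arctan2(R[1,0],R[0,0]))-98.2,2),"z tilt",R[:,2].round(4))
d=p-O;print("tcp jig",(d@u).round(4),(d@v).round(4),p[2].round(4),"F",np.round(o["contact_force"],1),"F along u",round(float(np.dot(o["contact_force"],u)),1),"M",np.round(o["moment"],2),"w",round(o["grip_width"],4),"j",np.round(o["joints"],2),o["clock"])
E
python3 to.py -.186 0 .3
```

```text
clock: 1.97
tcp_pos: [0.5706, 0.2345, 0.313]
orientation: [2.017, 2.406, -0.0]
contact_force: [-0.4, 0.1, -0.3]
grip_width: -0.0001
shift cm [-35.02 -22.69   1.33] turn 1.86 z tilt [ 0.0014 -0.0013 -1.    ]
tcp jig 0.0294 0.3575 0.313 F [-0.4  0.1 -0.3] F along u -0.4 M [ 0.04 -0.01 -0.02] w -0.0001 j [-0.65  0.32  0.21  1.61 -0.07  1.22  1.32] 1.9667
```

```bash
python3 -m pendant '-3.2 -2.1 0 1;-3.2 -2.1 0 1;-3.2 -2.1 0 0;-3.2 -2.1 0 0;-3.2 -2.1 0 0;-3.2 -2.1 0 0'; python3 -m pendant '-3.2 -2.1 0 0;-3.2 -2.1 0 0;-3.2 -2.1 0 0;-3.2 -2 0 0;0 0 0 0'; python3 to.py -.186 0 .12
```

```text
clock: 2.47
tcp_pos: [0.4743, 0.0265, 0.3105]
orientation: [2.037, 2.391, 0.003]
contact_force: [0.7, -1.2, -0.3]
grip_width: 0.0001
clock: 2.88
tcp_pos: [0.4044, -0.126, 0.3108]
orientation: [2.048, 2.381, 0.007]
contact_force: [0.2, 0.7, -0.2]
grip_width: 0.0001
shift cm [-2.47 -0.04 19.07] turn 0.41 z tilt [ 0.0038  0.0027 -1.    ]
tcp jig -0.1865 0.0243 0.3108 F [ 0.2  0.7 -0.2] F along u 0.3 M [ 0.01  0.03 -0.01] w 0.0001 j [-0.31 -0.06  0.46  2.04  0.03  1.16  1.85] 2.8833
```

```bash
python3 -m pendant '-1.3 0 4 0;-1.2 0 4 0;0 0 4 0;0 0 4 0;0 0 3 0;0 0 0 0'; python3 to.py -.180 0 .033
```

```text
clock: 3.38
tcp_pos: [0.4143, -0.1537, 0.1222]
orientation: [2.048, 2.362, 0.025]
contact_force: [-1.4, -0.0, 0.5]
grip_width: -0.0002
shift cm [ 0.46 -0.13  8.91] turn -0.06 z tilt [ 0.0224  0.0022 -0.9997]
tcp jig -0.1807 -0.0045 0.1222 F [-1.4 -0.   0.5] F along u -1.4 M [0.04 0.07 0.02] w -0.0002 j [-0.2   0.26  0.49  2.23 -0.21  0.67  2.15] 3.3833
```

```bash
python3 -m pendant '0.4 0 3 0;0 0 3 0;0 0 2.0 0;0 0 .5 0;0 0 0 0'; python3 to.py -.161 0 .033
python3 - <<'E'
from h import *
for n,(x0,x1,y0,y1) in(("top",(240,380,165,285)),("side",(180,350,190,360))):
    a=r.grab_frame(n)["color"][y0:y1,x0:x1,::-1];cv2.imwrite(f"pics/{n}1.png",cv2.resize(a,None,fx=3,fy=3,interpolation=cv2.INTER_CUBIC))
E
```

```text
clock: 3.8
tcp_pos: [0.421, -0.149, 0.0391]
orientation: [2.045, 2.36, 0.033]
contact_force: [0.2, 0.0, -0.1]
grip_width: -0.0001
shift cm [0.08 1.22 0.65] turn -0.02 z tilt [ 0.0281  0.0035 -0.9996]
tcp jig -0.1734 -0.0007 0.0391 F [ 0.2  0.  -0.1] F along u 0.2 M [ 0.01  0.04 -0.  ] w -0.0001 j [-0.1   0.43  0.37  2.27 -0.37  0.46  2.28] 3.8
```

View pics/side1.png

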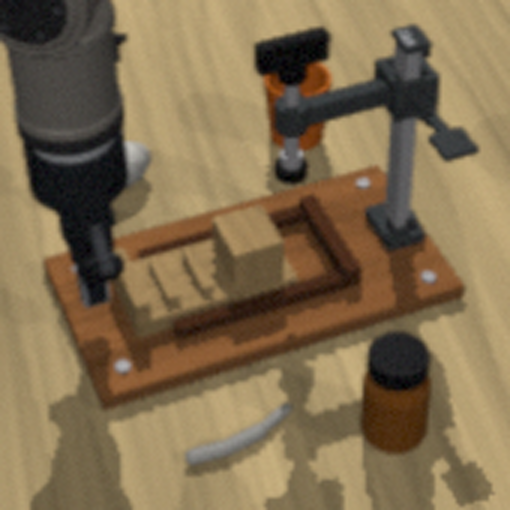

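```bash
python3 -m pendant '0 .6 .5 0;0 .8 0 0;0 .8 0 0;0 .8 0 0;0 0.8 0 0'; python3 to.py -.121 0 .035;python3 -m pendant '0 .6 0 0;0 .6 0 0;0 .6 0 0'; python3 to.py -.121 0 .035
```

```text
clock: 4.32
tcp_pos: [0.4639, -0.1437, 0.0411]
orientation: [2.042, 2.354, 0.041]
contact_force: [-0.4, -0.6, -1.2]
grip_width: -0.0001
shift cm [0.17 0.9  0.64] turn -0.09 z tilt [ 0.0361  0.0036 -0.9993]
tcp jig -0.1302 -0.0017 0.0411 F [-0.4 -0.6 -1.2] F along u -0.4 M [-0.04  0.28 -0.03] w -0.0001 j [-0.13  0.47  0.37  2.19 -0.38  0.5   2.25] 4.3167
clock: 4.57
tcp_pos: [0.4741, -0.1412, 0.0405]
orientation: [2.054, 2.366, 0.026]
contact_force: [-23.5, -5.0, 16.9]
grip_width: -0.0001
shift cm [ 0.06 -0.14  0.55] turn -0.13 z tilt [ 0.0173  0.0067 -0.9998]
tcp jig -0.1197 -0.0006 0.0405 F [-23.5  -5.   16.9] F along u -24.0 M [-1.07  4.8  -0.  ] w -0.0001 j [-0.14  0.49  0.38  2.16 -0.37  0.54  2.23] 4.5667
```

```bash
python3 -m pendant '0 -.5 0 0;0 -1 0 0;0 -1 0 0; 0 -1 0 0;0 0 -3 0;0 0 -4 0; 0 0 -4 0;0 0 -4 0'; python3 -m pendant '0 0 -4 0; 0 0 -4 0;0 0 -3 0;0 0 0 0';python3 to.py -.121 0 .035
python3 - <<'E'
from h import *
f=r.grab_frame("top");g=r.grab_frame("side")
L=[]
for F,(x0,x1,y0,y1) in((f,(240,380,165,285)),(g,(180,350,190,360))):
    a=F["color"][y0:y1,x0:x1,::-1];L.append(cv2.resize(a,(400,500),interpolation=cv2.INTER_CUBIC))
cv2.imwrite(f"pics/2.png",np.hstack(L))
E
```

```text
clock: 5.23
tcp_pos: [0.4277, -0.1469, 0.1873]
orientation: [-2.058, -2.368, -0.009]
contact_force: [2.3, 1.0, -0.3]
grip_width: -0.0001
clock: 5.57
tcp_pos: [0.4278, -0.1494, 0.3099]
orientation: [2.058, 2.364, 0.028]
contact_force: [2.5, -0.5, 0.8]
grip_width: -0.0002
shift cm [ 0.06  4.07 27.57] turn -0.28 z tilt [ 0.0171  0.009  -0.9998]
tcp jig -0.1667 -0.0021 0.3099 F [ 2.5 -0.5  0.8] F along u 2.4 M [-0.03 -0.04  0.01] w -0.0002 j [-0.35 -0.01  0.56  1.99 -0.01  1.14  1.93] 5.5667
```

View pics/2.png

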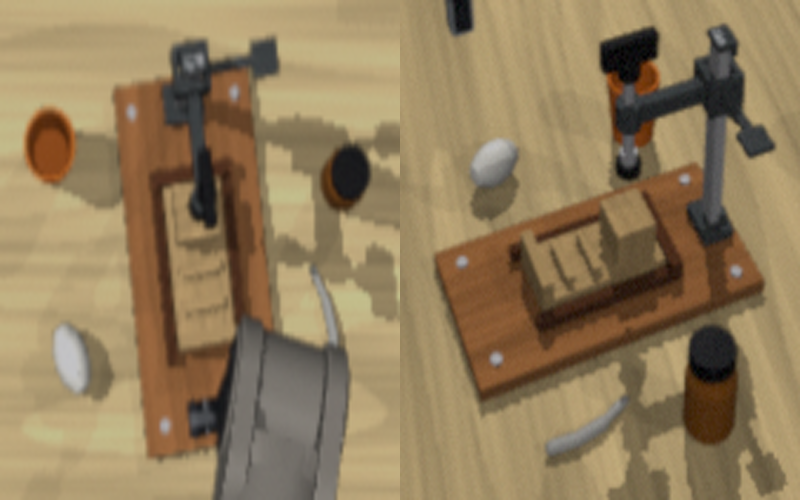

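```bash
python3 - <<'E'
from h import *
g=r.grab_frame("side")
s=lambda u,v:(180+(u-400)*170/400,190+v*170/500)
P=plane(g,[s(602,200),s(640,186),s(659,224),s(618,241)],.065)
O=np.array([.5925,-.1235,0]);u=np.array([.9898,.1426,0]);v=np.array([-.1426,.9898,0])
print((P-O)@u,(P-O)@v,((P-O)@u).mean())
E
python3 to.py .1 -.085 .31; python3 -m pendant '-1.1 3.3 0 0;-1.1 3.3 0 0;-1.1 3.3 0 0;-1.1 3.3 0 0;-1.1 3.3 0 0;-1.1 3.3 0 0;-1.1 3.3 0 0;-.6 2.5 0 0';python3 -m pendant '0 0 0 0'; python3 to.py .1 -.085 .19
```

```text
[-0.01751666  0.02773856  0.02693289 -0.02130406] [ 0.02782093  0.0286705  -0.02341401 -0.02579101] 0.0039626811720735846
shift cm [-8.31 26.99 -0.48] turn -0.27 z tilt [ 0.0066  0.0092 -0.9999]
tcp jig -0.1695 -0.0007 0.3038 F [ 0.3  0.6 -0.5] F along u 0.4 M [-0.03  0.03  0.04] w 0.0 j [-0.35 -0.    0.56  2.   -0.01  1.13  1.93] 5.7167
clock: 6.38
tcp_pos: [0.6865, -0.1949, 0.28]
orientation: [-2.044, -2.346, -0.002]
contact_force: [-0.2, 0.0, 0.2]
grip_width: 0.0
clock: 6.47
tcp_pos: [0.6894, -0.1939, 0.2746]
orientation: [-2.039, -2.346, 0.002]
contact_force: [-0.2, -0.1, 0.5]
grip_width: 0.0001
shift cm [-0.35  1.61  8.42] turn -0.23 z tilt [-0.0262  0.0207 -0.9994]
tcp jig 0.0858 -0.0835 0.2746 F [-0.2 -0.1  0.5] F along u -0.2 M [0.08 0.   0.01] w 0.0001 j [-0.15  0.58  0.56  1.39 -0.32  1.29  2.14] 6.4667
```

```bash
python3 -m pendant '-.2 .8 2 0;-.2 .8 2 0;0 0 2 0;0 0 1 0;0 0 0 0'; python3 to.py .1 -.085 .182
python3 - <<'E'
from h import *
f=r.grab_frame("top");g=r.grab_frame("side")
L=[]
for F,(x0,x1,y0,y1) in((f,(270,350,165,245)),(g,(260,350,180,260))):
    a=F["color"][y0:y1,x0:x1,::-1];L.append(cv2.resize(a,(400,400),interpolation=cv2.INTER_CUBIC))
cv2.imwrite(f"pics/3.png",np.hstack(L))
E
```

```text
clock: 6.88
tcp_pos: [0.6988, -0.1953, 0.1867]
orientation: [-2.033, -2.331, 0.02]
contact_force: [-0.5, 0.6, 0.1]
grip_width: -0.0002
shift cm [0.11 0.52 0.45] turn -0.44 z tilt [-0.0448  0.0223 -0.9987]
tcp jig 0.095 -0.0862 0.1867 F [-0.5  0.6  0.1] F along u -0.4 M [-0.06 -0.04 -0.04] w -0.0002 j [-0.13  0.68  0.53  1.44 -0.36  1.17  2.17] 6.8833
```

View pics/3.png

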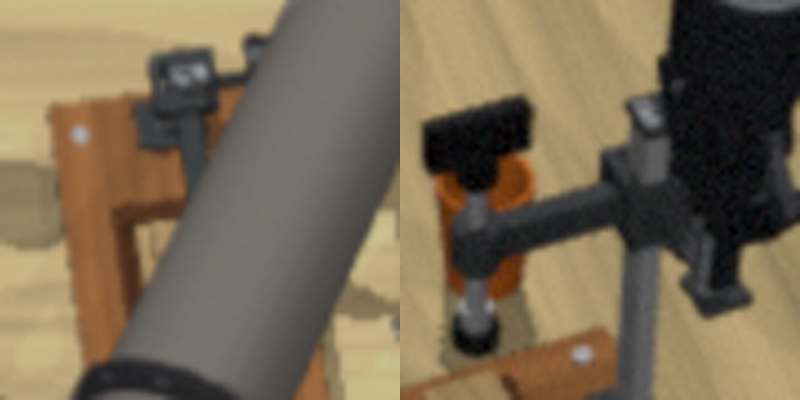

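```bash
python3 -m pendant '0.1 .4 .2 0;0 .1 .6 0;0 .05 .6 0;0 .05 .6 0'; python3 to.py .1 -.085 .135;python3 -m pendant '0 .05 .8 0;0 .05 .8 0;0 .05 .8 0'; python3 to.py .1 -.085 .135
```

```text
clock: 7.32
tcp_pos: [0.7073, -0.1951, 0.1748]
orientation: [-2.042, -2.338, 0.011]
contact_force: [-1.4, 0.5, 2.6]
grip_width: -0.0001
shift cm [ 0.13 -0.23  3.99] turn -0.47 z tilt [-0.0328  0.0194 -0.9993]
tcp jig 0.1034 -0.0873 0.1748 F [-1.4  0.5  2.6] F along u -1.3 M [ 0.05  0.44 -0.  ] w -0.0001 j [-0.13  0.69  0.52  1.44 -0.37  1.14  2.17] 7.3167
clock: 7.57
tcp_pos: [0.7082, -0.1952, 0.151]
orientation: [-2.043, -2.339, 0.009]
contact_force: [-2.4, -1.0, 2.6]
grip_width: 0.0001
shift cm [ 0.21 -0.38  1.62] turn -0.49 z tilt [-0.0308  0.0189 -0.9993]
tcp jig 0.1042 -0.0875 0.151 F [-2.4 -1.   2.6] F along u -2.5 M [-0.1   0.46 -0.02] w 0.0001 j [-0.12  0.72  0.51  1.46 -0.38  1.1   2.17] 7.5667
```

```bash
python3 -m pendant '.1 -.15 .4 0;.1 -.1 .4 0;0 0 .4 0';python3 to.py .1 -.085 .132; python3 -m pendant '0 0 .3 0;0 0 .3 0';python3 to.py .1 -.085 .132
```

```text
clock: 7.82
tcp_pos: [0.7058, -0.1938, 0.1366]
orientation: [-2.045, -2.341, 0.009]
contact_force: [-1.3, -0.3, 2.5]
grip_width: 0.0
shift cm [ 0.06 -0.2   0.47] turn -0.5 z tilt [-0.0287  0.0174 -0.9994]
tcp jig 0.1021 -0.0857 0.1366 F [-1.3 -0.3  2.5] F along u -1.3 M [-0.06  0.24 -0.01] w 0.0 j [-0.12  0.72  0.51  1.48 -0.39  1.07  2.18] 7.8167
clock: 7.98
tcp_pos: [0.7058, -0.1938, 0.1306]
orientation: [-2.046, -2.341, 0.009]
contact_force: [-3.7, 0.8, 12.3]
grip_width: 0.0003
shift cm [ 0.08 -0.22 -0.13] turn -0.5 z tilt [-0.0281  0.0172 -0.9995]
tcp jig 0.1021 -0.0858 0.1306 F [-3.7  0.8 12.3] F along u -3.6 M [ 0.17  0.69 -0.04] w 0.0003 j [-0.12  0.73  0.51  1.48 -0.39  1.06  2.18] 7.9833
```

```bash
python3 -m pendant '0 0 .1 0;0 0 .1 0';python3 to.py .1 -.085 .132; python3 -m pendant '0 0 .15 0;0 0 .15 0';python3 to.py .1 -.085 .132
```

```text
clock: 8.15
tcp_pos: [0.7059, -0.1938, 0.1302]
orientation: [-2.045, -2.341, 0.007]
contact_force: [-2.9, 0.1, 9.1]
grip_width: 0.0001
shift cm [ 0.08 -0.23 -0.18] turn -0.5 z tilt [-0.0276  0.0178 -0.9995]
tcp jig 0.1022 -0.0857 0.1302 F [-2.9  0.1  9.1] F along u -2.9 M [0.17 0.76 0.01] w 0.0001 j [-0.12  0.73  0.5   1.48 -0.39  1.06  2.18] 8.15
clock: 8.32
tcp_pos: [0.7059, -0.1938, 0.13]
orientation: [-2.045, -2.341, 0.005]
contact_force: [-4.1, 1.8, 11.4]
grip_width: -0.0002
shift cm [ 0.08 -0.23 -0.19] turn -0.5 z tilt [-0.0268  0.0187 -0.9995]
tcp jig 0.1022 -0.0858 0.13 F [-4.1  1.8 11.4] F along u -3.8 M [ 0.24  0.95 -0.02] w -0.0002 j [-0.12  0.73  0.5   1.48 -0.39  1.06  2.18] 8.3167
```

Firm stop; press slightly more, then lift off and look.

```bash
python3 -m pendant '0 0 .25 0;0 0 .25 0';python3 to.py .1 -.085 .132; python3 -m pendant '0 0 -1 0;0 0 -3 0;0 0 -4 0;0 0 -4 0;0 0 -2 0;0 0 -2 0';python3 to.py 0 0 .30
python3 - <<'E'
from h import *
f=r.grab_frame("top");g=r.grab_frame("side")
L=[]
for F,(x0,x1,y0,y1) in((f,(270,350,165,245)),(g,(230,350,190,310))):
    a=F["color"][y0:y1,x0:x1,::-1];L.append(cv2.resize(a,(400,400),interpolation=cv2.INTER_CUBIC))
cv2.imwrite(f"pics/4.png",np.hstack(L))
E
```

```text
clock: 8.48
tcp_pos: [0.7059, -0.1938, 0.1296]
orientation: [-2.046, -2.342, 0.002]
contact_force: [-6.7, 1.6, 17.2]
grip_width: -0.0003
shift cm [ 0.08 -0.23 -0.23] turn -0.49 z tilt [-0.0253  0.0202 -0.9995]
tcp jig 0.1023 -0.0858 0.1296 F [-6.7  1.6 17.2] F along u -6.4 M [0.51 1.49 0.02] w -0.0003 j [-0.12  0.73  0.5   1.48 -0.39  1.06  2.18] 8.4833
clock: 8.98
tcp_pos: [0.7068, -0.1936, 0.2889]
orientation: [-2.035, -2.332, 0.01]
contact_force: [0.1, 0.4, -1.4]
grip_width: 0.0005
shift cm [  8.52 -10.4   -0.48] turn -0.45 z tilt [-0.0392  0.0259 -0.9989]
tcp jig 0.1031 -0.0857 0.2889 F [ 0.1  0.4 -1.4] F along u 0.1 M [-0.05 -0.08  0.02] w 0.0005 j [-0.14  0.61  0.56  1.31 -0.33  1.35  2.13] 8.9833
```

View pics/4.png

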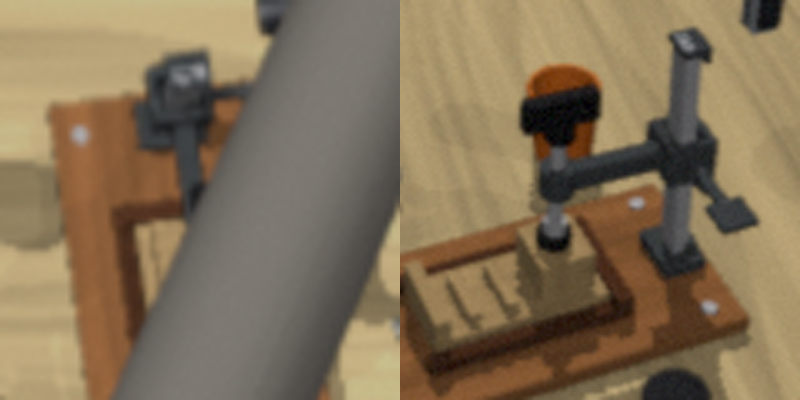

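```bash
python3 - <<'E'
from h import *
g=r.grab_frame("side")
P=plane(g,[(230+(u-400)*.3,190+v*.3) for u,v in[(561,112),(522,120),(600,102)]],.191)
O=np.array([.5925,-.1235,0]);u=np.array([.9898,.1426,0]);v=np.array([-.1426,.9898,0])
print((P-O)@u,(P-O)@v)
E
python3 -m pendant '2.1 -2.6 0 0.4;2.1 -2.6 0 0;2.1 -2.6 0 0;2.1 -2.6 0 0;0 0 0 0' 0; python3 to.py .002 0 .172
```

```text
[ 0.00324842 -0.02582891  0.03365426] [-0.0006795   0.00151576 -0.00077926]
clock: 9.55
tcp_pos: [0.5857, -0.121, 0.285]
orientation: [-2.038, -2.318, 0.023]
contact_force: [0.1, -0.2, 0.1]
grip_width: 0.0608
shift cm [-0.69  1.38 11.23] turn -0.89 z tilt [-0.0513  0.0253 -0.9984]
tcp jig -0.0064 0.0035 0.285 F [ 0.1 -0.2  0.1] F along u 0.0 M [-0.07 -0.07 -0.01] w 0.0608 j [-0.33  0.37  0.59  1.67 -0.23  1.22  2.02] 9.55
```

```bash
python3 -m pendant '-.4 .5 2.5 -0.5;-.2 .3 2.5 -.4;0 .2 2.5 0;0 0 0 0'; python3 to.py .002 0 .172
python3 - <<'E'
from h import *
g=r.grab_frame("side")
a=g["color"][190:290,230:350,::-1];cv2.imwrite("pics/5.png",cv2.resize(a,None,fx=5,fy=5,interpolation=cv2.INTER_CUBIC))
E
```

```text
clock: 9.88
tcp_pos: [0.5894, -0.1193, 0.2049]
orientation: [-2.01, -2.336, 0.02]
contact_force: [-1.2, 0.6, -0.6]
grip_width: 0.0853
shift cm [-0.58  0.6   3.25] turn 0.31 z tilt [-0.0538  0.0293 -0.9981]
tcp jig -0.0025 0.0046 0.2049 F [-1.2  0.6 -0.6] F along u -1.1 M [ 0.03 -0.   -0.01] w 0.0853 j [-0.3   0.46  0.55  1.75 -0.28  1.08  2.08] 9.8833
```

View pics/5.png

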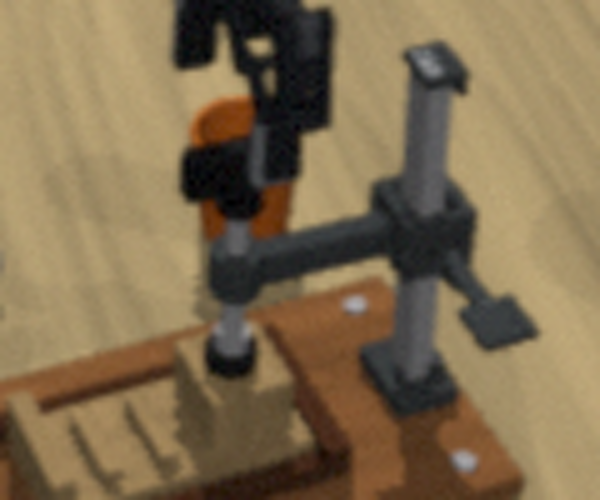

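```bash
python3 -m pendant '-.3 .3 1.5 0.3;-.2 .2 1.2 0;0 0 .5 0;0 0 0 0'; python3 to.py .002 0 .172
```

```text
clock: 10.27
tcp_pos: [0.5964, -0.1242, 0.1763]
orientation: [-2.02, -2.333, 0.017]
contact_force: [-0.4, -0.1, 0.3]
grip_width: 0.0854
shift cm [ 0.11 -0.15  0.44] turn -0.03 z tilt [-0.049   0.028  -0.9984]
tcp jig 0.0037 -0.0012 0.1763 F [-0.4 -0.1  0.3] F along u -0.4 M [-0.06 -0.08  0.01] w 0.0854 j [-0.28  0.5   0.54  1.76 -0.31  1.02  2.1 ] 10.2667
```

```bash
python3 -m pendant '0 0 .3 0;0 0 0 0;0 0 0 0;0 0 0 0;0 0 0 0;0 0 0 0;0 0 0 0' 255 70; python3 to.py .002 0 .172;python3 - <<'E'
from h import *
g=r.grab_frame("side")
a=g["color"][190:290,230:350,::-1];cv2.imwrite("pics/6.png",cv2.resize(a,None,fx=5,fy=5,interpolation=cv2.INTER_CUBIC))
E
```

```text
clock: 10.85
tcp_pos: [0.5986, -0.1196, 0.1787]
orientation: [-2.015, -2.336, 0.004]
contact_force: [-1.2, -1.4, -1.0]
grip_width: 0.0129
shift cm [-0.32 -0.44  0.68] turn 0.19 z tilt [-0.0443  0.0346 -0.9984]
tcp jig 0.0066 0.003 0.1787 F [-1.2 -1.4 -1. ] F along u -1.4 M [-1.38  0.3  -0.02] w 0.0129 j [-0.28  0.49  0.53  1.76 -0.31  1.03  2.1 ] 10.85
```

View pics/6.png

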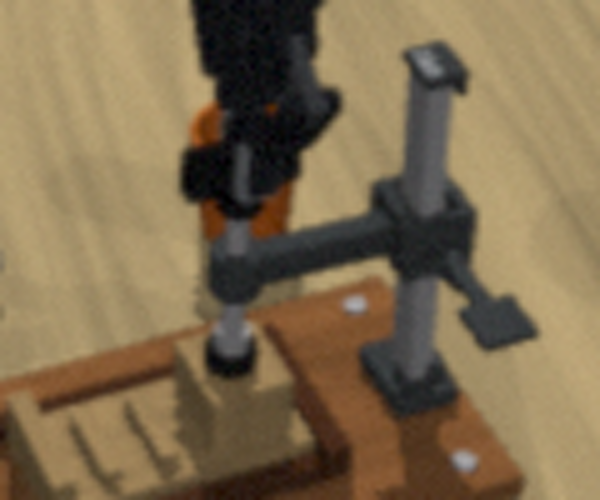

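```bash
python3 -m pendant '0 -.1 0 6;0 0 0 6;0 0 0 6;0 0 0 6'; python3 to.py .002 0 .172;python3 -m pendant '0 0 0 7;0 0 0 7;0 0 0 7;0 0 0 7'; python3 to.py .002 0 .172
```

```text
clock: 11.23
tcp_pos: [0.5985, -0.1209, 0.1783]
orientation: [-2.472, -1.859, 0.024]
contact_force: [-1.3, 0.8, -0.2]
grip_width: 0.0125
shift cm [-0.35 -0.29  0.64] turn -24.34 z tilt [-0.0414  0.0297 -0.9987]
tcp jig 0.0063 0.0017 0.1783 F [-1.3  0.8 -0.2] F along u -1.2 M [-0.79  0.13  0.31] w 0.0125 j [-0.35  0.52  0.64  1.76 -0.37  1.03  1.73] 11.2333
clock: 11.57
tcp_pos: [0.598, -0.1222, 0.178]
orientation: [-2.863, -1.191, 0.045]
contact_force: [-2.8, 1.9, -1.2]
grip_width: 0.0126
shift cm [-0.31 -0.15  0.61] turn -53.0 z tilt [-0.0422  0.0256 -0.9988]
tcp jig 0.0056 0.0005 0.178 F [-2.8  1.9 -1.2] F along u -2.5 M [-0.61  0.05  0.32] w 0.0126 j [-0.43  0.56  0.77  1.77 -0.45  1.05  1.3 ] 11.5667
```

```bash
python3 -m pendant '0 0 0 7;0 0 0 7;0 0 0 7;0 0 0 7'; python3 to.py .002 0 .172;python3 -m pendant '0 0 0 7;0 0 0 7;0 0 0 7;0 0 0 7'; python3 to.py .002 0 .172
```

```text
clock: 11.9
tcp_pos: [0.5967, -0.1228, 0.1777]
orientation: [-3.079, -0.448, 0.064]
contact_force: [-0.6, -0.1, -2.2]
grip_width: 0.0125
shift cm [-0.2  -0.    0.58] turn -81.62 z tilt [-0.0448  0.0233 -0.9987]
tcp jig 0.0043 0.0001 0.1777 F [-0.6 -0.1 -2.2] F along u -0.6 M [-0.45  0.24  0.31] w 0.0125 j [-0.51  0.61  0.9   1.78 -0.54  1.08  0.88] 11.9
clock: 12.23
tcp_pos: [0.5956, -0.123, 0.1775]
orientation: [-3.107, 0.329, 0.077]
contact_force: [-1.3, 0.4, -1.1]
grip_width: 0.0126
shift cm [-0.08  0.05  0.56] turn -110.28 z tilt [-0.0471  0.0216 -0.9987]
tcp jig 0.0031 0.0001 0.1775 F [-1.3  0.4 -1.1] F along u -1.2 M [-0.34  0.26  0.32] w 0.0126 j [-0.58  0.67  1.03  1.78 -0.63  1.13  0.47] 12.2333
```

```bash
python3 -m pendant '0 0 0 7;0 0 0 7;0 0 0 7;0 0 0 7'; python3 to.py .002 0 .172
python3 - <<'E'
from h import *
g=r.grab_frame("side")
a=g["color"][190:290,230:350,::-1];cv2.imwrite("pics/7.png",cv2.resize(a,None,fx=6,fy=6,interpolation=cv2.INTER_CUBIC))
E
```

```text
clock: 12.57
tcp_pos: [0.5945, -0.1224, 0.1772]
orientation: [-2.942, 1.092, 0.085]
contact_force: [-1.1, 1.3, 0.0]
grip_width: 0.0131
shift cm [0.08 0.05 0.52] turn -138.95 z tilt [-0.0499  0.0206 -0.9985]
tcp jig 0.0021 0.0008 0.1772 F [-1.1  1.3  0. ] F along u -0.9 M [-0.43  0.15  0.35] w 0.0131 j [-0.63  0.75  1.15  1.78 -0.73  1.18  0.05] 12.5667
```

View pics/7.png

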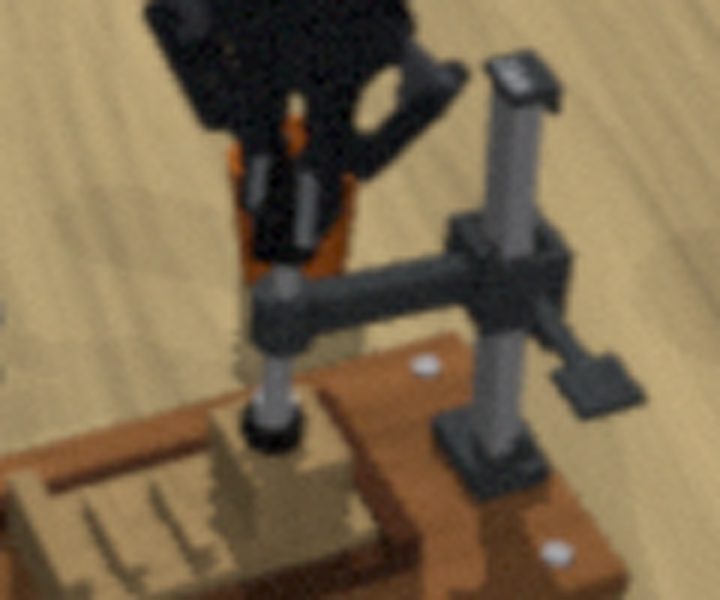

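```bash
python3 -m pendant '0 0 0 7;0 0 0 7;0 0 0 7;0 0 0 7;0 0 0 7'; python3 to.py .002 0 .172; python3 -m pendant '0 0 0 3;0 0 0 3';python3 to.py .002 0 .172
```

```text
clock: 13.03
tcp_pos: [0.5936, -0.121, 0.1767]
orientation: [2.464, -1.919, -0.086]
contact_force: [-2.0, 2.7, 0.7]
grip_width: 0.0128
shift cm [ 0.25 -0.05  0.46] turn -174.08 z tilt [-0.0538  0.0202 -0.9983]
tcp jig 0.0014 0.0023 0.1767 F [-2.   2.7  0.7] F along u -1.6 M [-0.5   0.21  0.39] w 0.0128 j [-0.68  0.85  1.29  1.79 -0.85  1.27 -0.46] 13.0333
clock: 13.2
tcp_pos: [0.5935, -0.1206, 0.1766]
orientation: [2.356, -2.043, -0.085]
contact_force: [-1.9, 2.4, 1.0]
grip_width: 0.0128
shift cm [ 0.28 -0.08  0.45] turn -180.1 z tilt [-0.0554  0.0188 -0.9983]
tcp jig 0.0014 0.0027 0.1766 F [-1.9  2.4  1. ] F along u -1.6 M [-0.44  0.27  0.37] w 0.0128 j [-0.68  0.87  1.31  1.79 -0.87  1.28 -0.55] 13.2
```

```bash
python3 -m pendant '0 0 0 0;0 0 0 0;0 0 0 0;0 0 0 0;0 0 0 0' 0; python3 to.py .002 0 .3; python3 -m pendant '0 0 -2 0;0 0 -3 0;0 0 -4 0;0 0 -4 0;0 0 0 0';python3 to.py -.15 0.1 .33
python3 - <<'E'
from h import *
f=r.grab_frame("top");g=r.grab_frame("side")
cv2.imwrite("pics/t8.png",f["color"][...,::-1])
a=g["color"][190:290,230:350,::-1];cv2.imwrite("pics/8.png",cv2.resize(a,None,fx=6,fy=6,interpolation=cv2.INTER_CUBIC))
E
```

```text
clock: 13.62
tcp_pos: [0.5945, -0.1201, 0.1767]
orientation: [2.368, -2.031, -0.084]
contact_force: [0.4, -0.8, -0.2]
grip_width: 0.0724
shift cm [ -0.03   0.67 -12.32] turn -179.48 z tilt [-0.0541  0.0196 -0.9983]
tcp jig 0.0025 0.0031 0.1767 F [ 0.4 -0.8 -0.2] F along u 0.2 M [-0.04 -0.06  0.01] w 0.0724 j [-0.68  0.87  1.31  1.78 -0.87  1.28 -0.54] 13.6167
clock: 14.03
tcp_pos: [0.5999, -0.1235, 0.3088]
orientation: [2.367, -2.027, -0.091]
contact_force: [0.5, -0.4, 0.1]
grip_width: 0.0855
shift cm [-10.33  15.7   -0.94] turn -179.38 z tilt [-0.0602  0.0199 -0.998 ]
tcp jig 0.0073 -0.0011 0.3088 F [ 0.5 -0.4  0.1] F along u 0.4 M [-0.06 -0.14 -0.03] w 0.0855 j [-0.71  0.74  1.4   1.62 -0.71  1.48 -0.65] 14.0333
```

View pics/8.png

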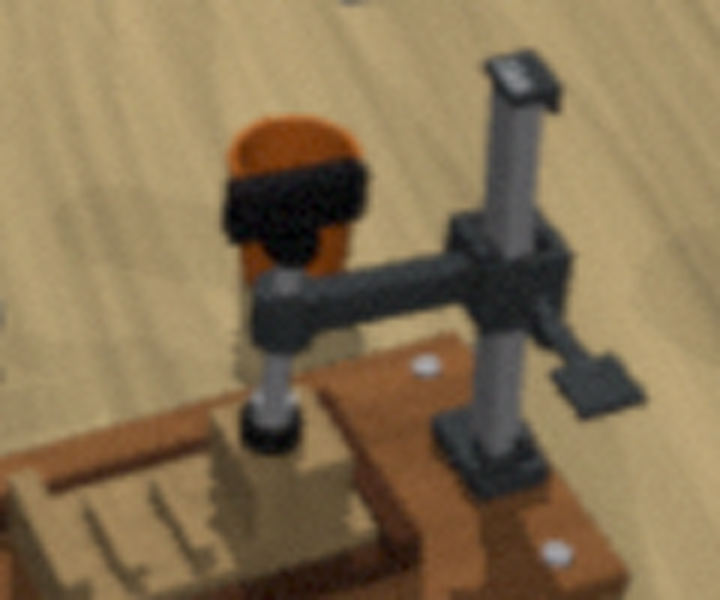

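View pics/t8.png

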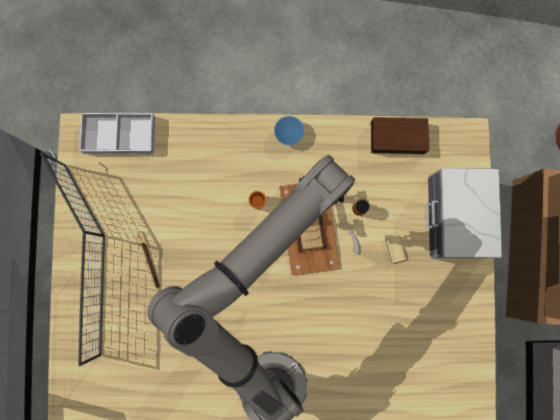

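Run:
```python
from h import *
g=r.grab_frame("side")
O=np.array([.5925,-.1235,0]);u=np.array([.9898,.1426,0]);v=np.array([-.1426,.9898,0])
def py(uv):
    c,d=ray(g,uv);s=-((c-O)@v)/(d@v);P=c+d*s[:,None];return np.c_[(P-O)@u,P[:,2]].round(4)
i=lambda a,b:(180+a/3.5,190+b/3.5)
k=lambda a,b:(230+a/6,190+b/6)
# arm top edge mid points and handle centre / foot bottom
print("init arm upper edge",py([i(358,126),i(436,104)]),"lower",py([i(362,152),i(440,131)]))
print("now  arm upper edge",py([k(315,284),k(450,254)]),"lower",py([k(318,326),k(455,300)]))
print("handle c",py([i(341,60),k(296,203)]))
print("foot bottom centre", py([i(340,200),k(270,437)]))
```

```text
init arm upper edge [[0.0141 0.1799]
 [0.0731 0.1814]] lower [[0.0175 0.1559]
 [0.0773 0.1561]]
now  arm upper edge [[0.0152 0.1443]
 [0.0761 0.1409]] lower [[0.0169 0.1214]
 [0.0796 0.115 ]]
handle c [[0.0008 0.2397]
 [0.0062 0.1889]]
foot bottom centre [[ 0.0013  0.1175]
 [-0.0041  0.0673]]
```

```bash
python3 -c "
from bench import r
print(r.get_obs()['contact_force']);print(r.hand_in())"
```

```text
[ 0.00731458  0.14119455 -0.21950166]
the job is handed in; nothing more can be done
None
```

I pushed the stand back to the stop, slid the jaw down until the foot landed and the jaw bit, and turned the wing handle about 180° (3.1 rad) clockwise. Then I let go, lifted clear and handed the job in at about 14 s of the 72 s allowed.

What the last checks showed:
- **Stand:** it met the back stop at about 24 N. In the side view its block sat +4 mm from home, about that view's own bias of 3.5 mm, so I take it as home. I did not re-measure it after clamping, though the last picture shows it in the same place.
- **Jaw:** I pressed the tab with up to 17 N until the jaw stopped moving. It is now tipped about 0.09 rad, judged by the lean between handle and foot. The arm edges gave a rougher 0.06 to 0.1 rad.
- **Clamping force:** I could not measure this directly, and the estimates are rough. The turning moment of 0.37 N m suggests about 50 N. The handle sank 2.1 mm, which suggests about 25 N added to whatever the bite already gave. Both are above 20 N and well under the 90 N crushing limit.
- **Other objects:** the cup, jar, tusk shell, brush and offcut looked unmoved in the last top picture. I did not measure them, and the cowrie cannot be made out in that picture. It was last seen unmoved after the push.
- **Robot:** it touches nothing, with the tool about 0.1 m above the handle and no force reading.

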